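# Open the microscope's light attenuator to the third click

## Robot

A 6-joint arm with a two-finger parallel gripper is mounted at the origin on the work surface. World frame = base frame: x ahead of the robot, y to its left, z up, the work surface at z = 0. Lengths are in m, angles in degrees, forces in N, time in s.
With the tool pointing down it reaches from about 0.3 to 0.875 m from the base axis. Payload 6.4 kg.
Tool frame: the origin (TCP) lies midway between the tips of the shut fingers; the grasp point (between the pads) lies 19 mm behind it (arm.grip_point_offset is the distance from the TCP to the grasp point, in m); x points along the fingers, y is the direction in which the jaws open and shut, and the axes are right-handed (so a half turn about x gives the same grasp; the last joint's range is limited). The gripper opens to 88 mm and grips with 3 to 60 N. Pads are 18 mm wide; open, the fingers measure 123 mm over their backs; the gripper's body (75 mm by 187 mm) begins 45 mm behind the grasp point.
Start: joints at [-74.845, 10.359, 92.074, -0, 77.567, -11.82], TCP at [0.261, -0.512, 0.239] pointing down, gripper open.
Joint ranges: [-171.53, 171.53], [-51.25, 118.39], [17.06, 147.69], [-65.23, 245.23], [0, 150.52], [-178.68, 178.68]. Speed limits (degrees/s): [147.25, 147.25, 172.46, 180, 180, 180].

## Interface

Orientations are given as a 3x3 rotation matrix whose columns are the frame's x, y, z axes.
In Python, from bench import arm gives the robot as it stands.
- The arm moves only by the tool play_rows, never from a script. Its argument "plan" is a list of rows, each a list of 7 numbers: the shift along the tool's x, y, z in units of 0.03 m (1.0 is 0.03 m), then the turn, a rotation vector about the tool's x, y, z in units of 0.1 rad (1.0 is 0.1 rad), then the finger opening in mm, from 0 to 88.1. In form: [[dx, dy, dz, wx, wy, wz, hand], ...]. A call has 1 to 8 rows; each row shifts and turns the pose as measured when the row begins, along the tool's axes as they then stand; what a row does not reach is not made up. A row lasts 1/10 s, in which the tool goes at most 50 mm and 8.59 degrees, less where a joint would pass 70% of its speed; a pose out of reach is approached as far as the arm can. A call with a number of a shift or a turn outside -1 to 1 is refused whole. A call with a gripper value outside its range is refused whole. The fingers move at their own pace and stop on an object; the grip force is fixed at half the most. Time passes only in rows, so rows that do not move let the fingers close. It gives the time, the measured TCP pose, the force and the opening at its end, in the units of the state.
- arm.read_state(): the state, without advancing time (a new reading comes with each control period).
- arm.read_camera(name): name is "side" or "top" or "wrist"; returns (picture, depth): 420x560x3 uint8, blue, green, red; 420x560 float32, m along the optical axis (not along the pixel's ray), 0 where there is no reading.
- arm.camera_params(name): a dict with "mtx" (3x3 intrinsics, pixels), "R" (3x3) and "t" (3): a world point X has camera coordinates R X + t. Camera axes: x right, y down, z forward; pixel columns grow to the right and rows downward; lengths in m; the calibration is good to about 2 mm. A picture is of the moment at which its call begins: read the wrist's pose just before it. camera_params takes no time and is no camera call; for the wrist camera it gives the pose at the moment of the call.
- arm.close_job(): hands the job in, once; it reports no verdict.
The state is a dict: "t": time; "joint_pos": joint angles; "qd": joint speeds; "joint_efforts": joint torques, N m; "eef_pos": TCP position; "orientation": TCP orientation; "force": force on the tool from outside, world axes, zero at the start; "moment": the same for the moment, N m; "opening": opening from 0.0 (shut) to 1.0 (fully open).
Only numpy, scipy, OpenCV 4.12 (cv2) and the standard library are available. Lean on these libraries where they do the work, as an engineer would, in place of code of your own. Each camera call takes 0.05 s, during which the arm holds its last target.

## Task

The camera microscope's light attenuator has been left at an unknown step. With a fingertip, gently push its orange lever back to the closed end of its slot, then slide it the other way, counting the clicks, and leave it clicked into the third notch. Never go past the third click (more light bleaches the specimen), only push the lever - do not pinch it - and leave the dish and everything else on the bench where it is.

Things in the scene. Friction and masses are not known exactly. Their poses are not given: they have to be found in the camera images.
- stand: Camera microscope, fixed. Light-grey base 310 (x) x 300 (y) x 62 mm high, flat deck; glass stage, 128 mm across, 30 mm to +x of centre; over it a 60 mm zoom tube from 168 to 433 mm above the bench, on a column 120 mm to +x. Origin: centre of the base's underside, z = 0. Front (-x) faces the robot, +y to its left. Lever slot: in the front of the deck, parallel to y, on a black scale plate.
- slot_closed_end (a point): On the deck (62 mm above the bench), where the lever's centre stands at its closed end stop; in the stand's frame x -105, y 0, z 62 mm. It is the LEFT end of the slot seen from the robot; the lever opens along the stand's -y (right). White marks on the slot's far side: a dot at the closed place, then a bar at each notch, growing longer towards full light.
- tab_top (a point): Centre of the top of the lever's orange tab, 33 mm above the deck. The tab moves with the lever: an upright plate 18 mm across the slot, 10 mm along it, standing from 3 to 33 mm above the deck. The deck is clear for 90 mm left of the slot's closed end, and to the right as far as the base's edge.
- attenuator (a joint): Lever position (m): 0 = closed stop, growing to the right to 0.060 = full light. Notches at 0, 0.012, 0.024, 0.036 (third click), 0.048, 0.060. A sprung ball holds it: leaving a notch takes about 7 N, falling to nothing 6 mm on, where the lever snaps ahead of the finger into the next notch. The closed end is a hard stop. It starts in the first or second notch.
- tab_closed_side: The half of the orange tab (5 mm thick) whose face looks to the closed (left) end: the face to push on to open the attenuator. Origin: 18 mm above the deck, 2.5 mm left of the lever's centre line. Axes as the stand's.
- tab_open_side: The half of the orange tab (5 mm thick) whose face looks to the open (right) end: the face to push on to close the attenuator. Origin: 18 mm above the deck, 2.5 mm right of the lever's centre line. Axes as the stand's.
- dish: Bystander: closed culture dish with a pink specimen, 60 mm across, 15 mm high, loose on the glass stage. Origin: centre of its underside.
- vial: Bystander: small amber dropper vial with a white cap, 26 mm across, 57 mm high, standing loose on the left front corner of the stand's deck, about 120 mm to the left of the slot's closed end. Origin: centre of its underside.
- pen: Bystander: blue and orange pen, 135 mm long, 9 mm thick, lying on the bench in front of the stand. Origin: middle of its underside; x along the pen.
- cup: Bystander: specimen cup with yellow screw lid, 68 mm across, 72 mm high, on the bench to the right. Origin: centre of its underside.
- slide_box: Bystander: green slide box, 98 x 84 x 34 mm, on the bench to the left. Origin: centre of its underside.
- reagent: Bystander: amber reagent bottle with black cap, 58 mm across, 120 mm high, on the bench to the right. Origin: centre of its underside.
- forceps: Bystander: steel forceps, 118 mm long, 9 mm wide, lying on the bench to the right of the stand. Origin: middle of its underside.

How it is judged:
By the outcome, as a careful person would: the job done as asked, in the order asked, and still so for the second after the job is handed in, with the robot touching nothing.
It also fails if it takes over 64 s, if anything falls off the work surface, if the arm or the gripper's body presses on something with over 40 N, if the wrist force passes 120 N, or if a joint passes its speed limit or range.

## Working session

There is one attempt and no reset: what is moved stays moved. The work goes in short steps, Python scripts to look and compute and a tool call to move; the robot and the scene stay as the last step left them, time stands still between calls to the robot, and variables do not carry over. Pictures are saved under pics/ and viewed, and the job is handed in when it is done.

Besides the shell and the picture viewer there is one more tool, called after "Request:" by a JSON object that holds its "api" and its "payload". play_rows: Moves the arm, as the interface text tells. Shifts and turns lie within -1 to 1; 1 stands for 0.03 m of shift or 0.1 rad of turn. Its arguments: {"type":"object","properties":{"plan":{"type":"array"}},"required":["plan"]}

```bash
mkdir -p pics; ls; python3 - <<'E'
from bench import arm
import cv2,numpy as np
s=arm.read_state();print(s)
for n in("side","top","wrist"):
    p,d=arm.read_camera(n);cv2.imwrite(f"pics/{n}0.png",p);np.save(f"pics/{n}0.npy",d)
    c=arm.camera_params(n);print(n,c)
E
```

```text
pics
{'t': 0.0, 'joint_pos': array([-7.48463882e+01,  1.04004422e+01,  9.21307035e+01, -1.78769505e-03,
        7.75668237e+01, -1.18206431e+01]), 'qd': array([-0.03248778,  0.09376912, -0.09937595, -0.02478534,  0.02030394,
       -0.0076683 ]), 'joint_efforts': array([-1.21720404e-03, -4.33872807e+01, -3.41847897e+01,  7.01582199e-02,
        3.85714578e-02, -1.41816113e-04]), 'eef_pos': array([ 0.26067571, -0.51192471,  0.23783241]), 'orientation': array([[-4.76388009e-04,  4.53595703e-01, -8.91207446e-01],
       [ 1.64246763e-03, -8.91205990e-01, -4.53595840e-01],
       [-9.99998538e-01, -1.67986700e-03, -3.20456410e-04]]), 'force': array([0.61296242, 0.07807126, 0.06278794]), 'moment': array([ 0.01915819,  0.02648337, -0.0044227 ]), 'opening': 1.0025407628926983}
side {'mtx': array([[499.67987981,   0.        , 284.5466673 ],
       [  0.        , 499.67987981, 209.26584086],
       [  0.        ,   0.        ,   1.        ]]), 'R': array([[ 0.93015603, -0.3668158 ,  0.01599807],
       [-0.2192068 , -0.5897544 , -0.77726323],
       [ 0.29454736,  0.71946919, -0.62897213]]), 't': array([-0.53466086,  0.19130732,  1.32040584])}
top {'mtx': array([[385.16139974,   0.        , 277.78269809],
       [  0.        , 385.16139974, 212.23492173],
       [  0.        ,   0.        ,   1.        ]]), 'R': array([[ 0.00215834, -0.99998256, -0.00549743],
       [-0.99201162, -0.00144769, -0.12613823],
       [ 0.12612807,  0.00572577, -0.99199744]]), 't': array([-0.00786588,  0.55266988,  1.00283583])}
wrist {'mtx': array([[289.74760085,   0.        , 282.23428228],
       [  0.        , 289.74760085, 211.64577549],
       [  0.        ,   0.        ,   1.        ]]), 'R': array([[ 0.45382966, -0.89108645, -0.0018917 ],
       [-0.84275074, -0.42990008,  0.32397083],
       [-0.28949926, -0.14543334, -0.94606518]]), 't': array([-0.57382034, -0.04530158,  0.39232955])}
```

View pics/side0.png

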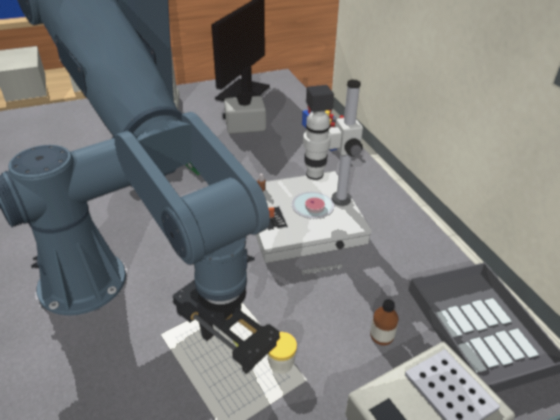

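View pics/top0.png

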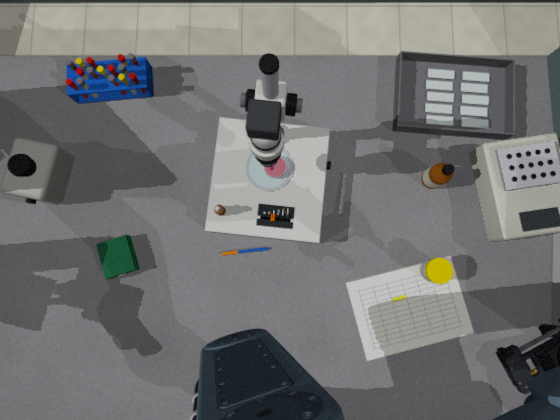

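View pics/wrist0.png

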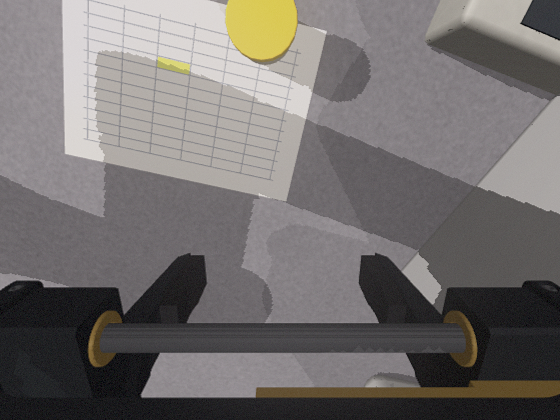

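The top view shows the stand with corners near (220,118), (331,123), (320,242) and (206,231). The scale plate is at about (276,215) and the orange lever near (272,217). I'll enlarge it next.

```bash
cat > h.py <<'E'
import numpy as np
def ray(c,u,v,z):
    K,R,t=c["mtx"],c["R"],c["t"]
    o=-R.T@t; d=R.T@np.linalg.solve(K,[u,v,1.]); return o+d*(z-o[2])/d[2]
def proj(c,X):
    p=c["mtx"]@(c["R"]@np.asarray(X)+c["t"]); return p[:2]/p[2]
E
python3 - <<'E'
import cv2
p=cv2.imread("pics/top0.png")
cv2.imwrite("pics/tc1.png",cv2.resize(p[190:240,240:310],None,fx=11,fy=11,interpolation=cv2.INTER_CUBIC))
cv2.imwrite("pics/tc2.png",cv2.resize(p[105:255,195:345],None,fx=4,fy=4,interpolation=cv2.INTER_CUBIC))
E
```

```text
(no output)
```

View pics/tc1.png

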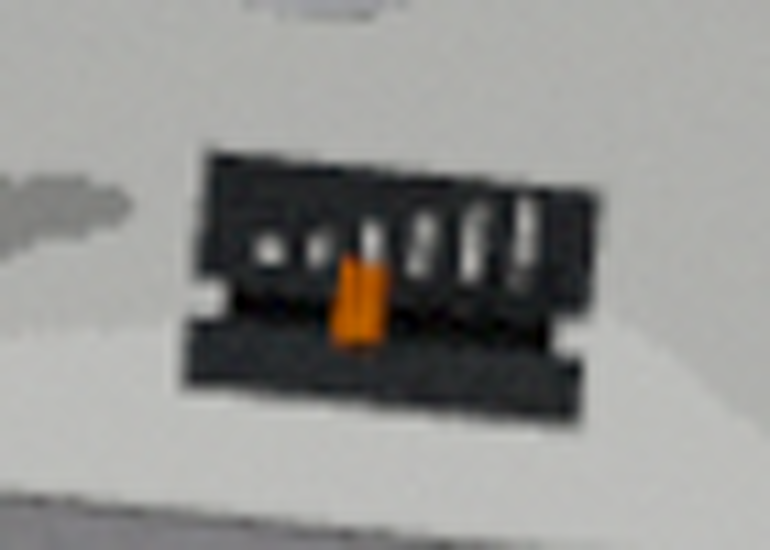

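View pics/tc2.png

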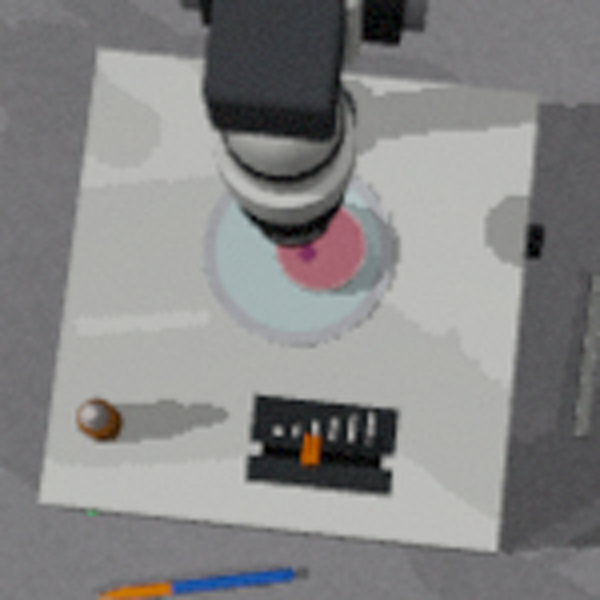

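```bash
python3 - <<'E'
from bench import arm
from h import *
from scipy.spatial.transform import Rotation as Ro
c=arm.camera_params("top")
g=lambda x,y,f,x0,y0:(x0+(x+.5)/f-.5,y0+(y+.5)/f-.5)
P=[g(*q,4,195,105) for q in [(98,48),(538,95),(497,551),(40,502)]]
W=np.array([ray(c,u,v,.062) for u,v in P]);print(W)
L=np.array([[.155,.15],[.155,-.15],[-.155,-.15],[-.155,.15]])
ctr=W[:,:2].mean(0);A=(W[:,:2]-ctr)
th=np.arctan2((L[:,0]*A[:,1]-L[:,1]*A[:,0]).sum(),(L*A).sum())
R=np.array([[np.cos(th),-np.sin(th)],[np.sin(th),np.cos(th)]])
print("ctr",ctr,"yaw",np.degrees(th),"res",(L@R.T-A)*1e3)
print("closed",ctr+R@[-.105,0])
for q in [(269,250),(320,250),(371,250),(420,250),(473,250),(522,250),(230,301),(550,330)]:
    w=ray(c,*g(*q,11,240,190),.062)[:2]; print("mark",w,R.T@(w-ctr))
for q in [(366,265)]+[(345,262),(388,265),(358,348),(335,342),(382,348)]:
    w=ray(c,*g(*q,11,240,190),.095)[:2]; print("tab@top",w,R.T@(w-ctr))
E
```

```text
[[ 0.81036053  0.15260292  0.062     ]
 [ 0.77738991 -0.14497121  0.062     ]
 [ 0.47051776 -0.1138844   0.062     ]
 [ 0.50187992  0.18390011  0.062     ]]
ctr [0.64003703 0.01941185] yaw -5.9718981562018 res [[-0.55858238 -0.13141044]
 [ 1.1998425  -0.9291973 ]
 [-0.24564967  0.23660187]
 [-0.39561045  0.82400586]]
closed [0.53560686 0.03033612]
mark [0.54909428 0.029148  ] [-0.09146216  0.00022157]
mark [0.54911204 0.01697931] [-0.09017845 -0.01187924]
mark [0.54912981 0.00481223] [-0.08889492 -0.02397844]
mark [ 0.54914687 -0.00687617] [-0.08766188 -0.03560163]
mark [ 0.54916533 -0.01951704] [-0.08632836 -0.04817198]
mark [ 0.54918238 -0.03120233] [-0.08509565 -0.05979208]
mark [0.53683421 0.03835862] [-0.10461397  0.00810665]
mark [ 0.5300064  -0.03784647] [-0.10347631 -0.06839525]
tab@top [0.54144968 0.00537254] [-0.09659166 -0.02422022]
tab@top [0.54213958 0.01021835] [-0.09640966 -0.01932892]
tab@top [5.41457186e-01 2.99470527e-04] [-0.09605639 -0.02926497]
tab@top [0.52221137 0.00713998] [-0.11590945 -0.02446393]
tab@top [0.52359032 0.01243742] [-0.11508913 -0.01905178]
tab@top [0.52222014 0.00161938] [-0.11532636 -0.02995367]
```

Request:
{"api": "play_rows", "payload": {"plan": [[0, 0, 0, -1, 0, 0, 0], [0, 0, 0, -1, 0, 0, 0], [0, 0, 0, -1, 0, 0, 0], [0, 0, 0, -1, 0, 0, 0], [0, 0, 0, -1, 0, 0, 0], [0, 0, 0, -1, 0, 0, 0], [0, 0, 0, -1, 0, 0, 0], [0, 0, 0, -1, 0, 0, 0]]}}

```text
t: 0.95
eef_pos: [0.2602, -0.5101, 0.2348]
orientation: [[-0.002, 0.964, -0.266], [0.007, -0.266, -0.964], [-1.0, -0.004, -0.007]]
force: [0.1, -0.3, 1.0]
opening: 0.298
```

Request:
{"api": "play_rows", "payload": {"plan": [[0, 0, 0, -1, 0, 0, 0], [0, 0, 0, -1, 0, 0, 0], [0, 0, 0, -1, 0, 0, 0], [0, 0, 0, -1, 0, 0, 0], [0, 0, 0, -1, 0, 0, 0], [0, 0, 0, -1, 0, 0, 0], [0, 0, 0, -1, 0, 0, 0], [0, 0, 0, -1, 0, 0, 0]]}}

```text
t: 1.75
eef_pos: [0.2597, -0.5081, 0.2316]
orientation: [[-0.004, 0.844, 0.536], [0.013, 0.536, -0.844], [-1.0, 0.004, -0.013]]
force: [0.1, 0.5, -0.1]
opening: 0.0
```

Request:
{"api": "play_rows", "payload": {"plan": [[0, 0, 0, -1, 0, 0, 0], [0, 0, 0, -1, 0, 0, 0], [0, 0, 0, -1, 0, 0, 0], [0, 0, 0, -1, 0, 0, 0], [0, 0, 0, -1, 0, 0, 0], [0, 0, 0, -1, 0, 0, 0], [0, 0, 0, -1, 0, 0, 0], [0, 0, 0, -1, 0, 0, 0]]}}

```text
t: 2.55
eef_pos: [0.2592, -0.5062, 0.2284]
orientation: [[-0.005, 0.17, 0.985], [0.019, 0.985, -0.17], [-1.0, 0.018, -0.008]]
force: [-0.2, -0.7, -0.4]
opening: 0.004
```

```bash
cat >> h.py <<'E'
from scipy.spatial.transform import Rotation as Ro
th=np.radians(-5.972)
CL=np.array([.5356,.0303]); OP=np.array([np.sin(th),-np.cos(th)])
AX=np.array([np.cos(th),np.sin(th)])
Y=np.array([*(-OP),0]);X=np.array([0,0,-1.]);RT=np.c_[X,Y,np.cross(X,Y)]
def delta(s,target):
    R=s["orientation"];d=R.T@(np.asarray(target)-s["eef_pos"])/.03
    w=(Ro.from_matrix(R.T@RT)).as_rotvec()/.1
    q=s["eef_pos"][:2]-CL
    print("t %.2f s=%.4f x=%.4f z=%.4f F_open=%.2f F=%s"%(s["t"],q@OP,q@AX,s["eef_pos"][2],s["force"][:2]@OP,s["force"].round(2)),"open",round(s["opening"],3))
    print("shift",d.round(3),"turn",w.round(3))
def tgt(sv,x,z): return np.array([*(CL+sv*OP+x*AX),z])
E
python3 - <<'E'
from bench import arm
from h import *
delta(arm.read_state(),tgt(.066,0,.2))
E
```

```text
t 2.55 s=0.5623 x=-0.2191 z=0.2284 F_open=0.67 F=[-0.16 -0.66 -0.43] open 0.004
shift [ 1.202 16.976  6.193] turn [-0.668 -0.077 -0.183]
```

Request:
{"api": "play_rows", "payload": {"plan": [[0, 0.5, 0.2, -0.67, -0.08, -0.18, 0], [0, 1, 0.3, 0, 0, 0, 0], [0, 1, 0.3, 0, 0, 0, 0], [0, 1, 0.3, 0, 0, 0, 0], [0, 1, 0.3, 0, 0, 0, 0], [0, 1, 0.3, 0, 0, 0, 0], [0, 1, 0.3, 0, 0, 0, 0], [0, 1, 0.3, 0, 0, 0, 0]]}}

```text
t: 3.35
eef_pos: [0.3515, -0.284, 0.2259]
orientation: [[-0.001, 0.105, 0.995], [0.003, 0.995, -0.105], [-1.0, 0.003, -0.001]]
force: [0.9, 1.0, 0.2]
opening: 0.005
```

```bash
python3 - <<'E'
from bench import arm
from h import *
delta(arm.read_state(),tgt(.066,0,.2))
E
```

```text
t 3.35 s=0.3318 x=-0.1504 z=0.2259 F_open=-1.10 F=[0.89 1.01 0.19] open 0.005
shift [0.88  8.86  5.011] turn [-0.005 -0.014 -0.026]
```

Request:
{"api": "play_rows", "payload": {"plan": [[0, 1, 0.5, 0, 0, 0, 0], [0, 1, 0.5, 0, 0, 0, 0], [0, 1, 0.5, 0, 0, 0, 0], [0, 1, 0.5, 0, 0, 0, 0], [0, 1, 0.5, 0, 0, 0, 0], [0, 1, 0.5, 0, 0, 0, 0], [0, 1, 0.5, 0, 0, 0, 0], [0, 0.8, 0.4, 0, 0, 0, 0]]}}

```text
t: 4.15
eef_pos: [0.4955, -0.0522, 0.2256]
orientation: [[-0.002, 0.105, 0.994], [0.003, 0.994, -0.105], [-1.0, 0.003, -0.002]]
force: [0.7, -0.4, 0.3]
opening: 0.001
```

```bash
python3 - <<'E'
from bench import arm
from h import *
import cv2
delta(arm.read_state(),tgt(.066,0,.13))
for n in("side","wrist"):
    p,d=arm.read_camera(n);cv2.imwrite(f"pics/{n}1.png",p)
E
```

```text
t 4.15 s=0.0862 x=-0.0313 z=0.2256 F_open=0.37 F=[ 0.69 -0.45  0.33] open 0.001
shift [3.186 0.666 1.05 ] turn [-0.013 -0.02  -0.029]
```

View pics/side1.png

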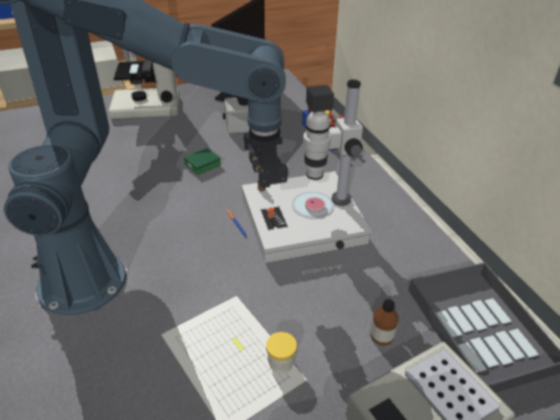

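View pics/wrist1.png

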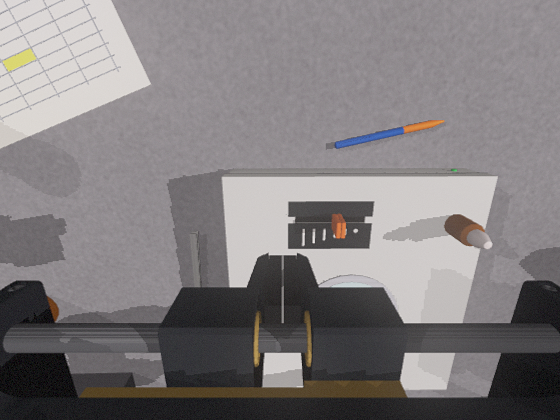

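```bash
python3 - <<'E'
from bench import arm
from h import *
import cv2
c=arm.camera_params("wrist")
p=cv2.imread("pics/wrist1.png")
for q in(0,.012,.024,.036): print(q,proj(c,tgt(q,.0138,.062)))
print("tab",proj(c,tgt(.024,0,.095)),"tcp",proj(c,arm.read_state()["eef_pos"]))
cv2.imwrite("pics/w1c.png",cv2.resize(p[190:320,230:400],None,fx=4.5,fy=4.5,interpolation=cv2.INTER_CUBIC))
delta(arm.read_state(),tgt(.060,0,.13))
E
```

```text
0 [355.13833223 231.51007566]
0.012 [344.80001929 231.50898096]
0.024 [334.45845319 231.50788592]
0.036 [324.11363238 231.50679053]
tab [340.81898732 231.51062662] tcp [282.02671536 269.33601514]
t 4.25 s=0.0854 x=-0.0311 z=0.2255 F_open=-0.31 F=[0.72 0.24 0.34] open 0.002
shift [3.185 0.834 1.044] turn [ 0.016 -0.018 -0.036]
```

View pics/w1c.png

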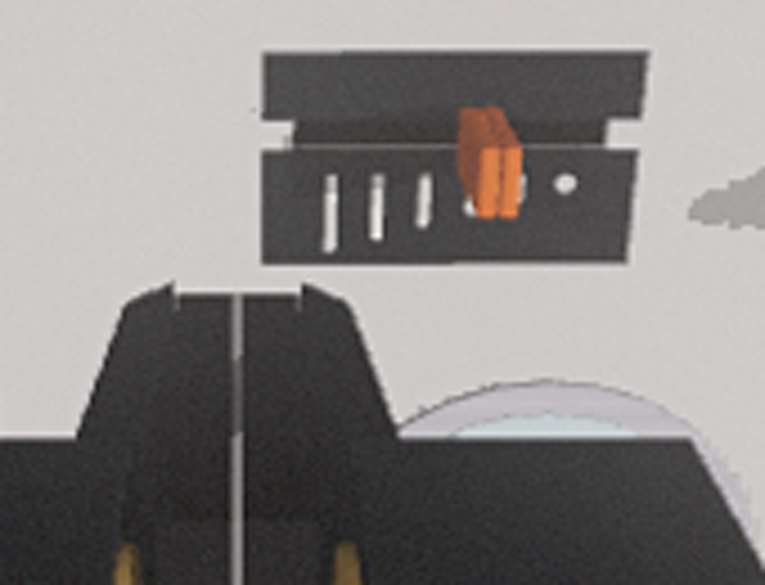

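Request:
{"api": "play_rows", "payload": {"plan": [[0.5, 0.2, 0.3, 0, 0, 0, 0], [0.7, 0.2, 0.3, 0, 0, 0, 0], [0.7, 0.2, 0.2, 0, 0, 0, 0], [0.7, 0.2, 0.2, 0, 0, 0, 0], [0.4, 0, 0, 0, 0, 0, 0], [0, 0, 0, 0, 0, 0, 0]]}}

```text
t: 4.85
eef_pos: [0.5274, -0.0327, 0.1325]
orientation: [[-0.002, 0.101, 0.995], [0.001, 0.995, -0.101], [-1.0, 0.001, -0.003]]
force: [-0.3, 0.3, -0.9]
opening: 0.003
```

```bash
python3 - <<'E'
from bench import arm
from h import *
import cv2
delta(arm.read_state(),tgt(.056,0,.077))
p,d=arm.read_camera("wrist");cv2.imwrite(f"pics/wrist2.png",p)
E
```

```text
t 4.85 s=0.0635 x=-0.0016 z=0.1325 F_open=-0.29 F=[-0.34  0.32 -0.93] open 0.003
shift [1.849 0.247 0.058] turn [ 0.028 -0.026 -0.011]
```

View pics/wrist2.png

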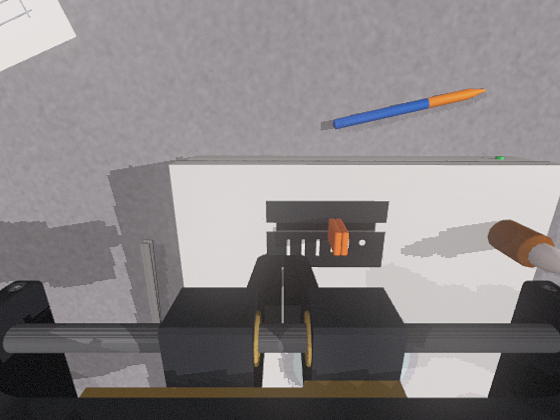

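Request:
{"api": "play_rows", "payload": {"plan": [[0.6, 0, 0.03, 0, 0, 0, 0], [0.6, 0, 0.03, 0, 0, 0, 0], [0.4, 0, 0, 0, 0, 0, 0], [0.2, 0, 0, 0, 0, 0, 0], [0, 0, 0, 0, 0, 0, 0]]}}

```text
t: 5.4
eef_pos: [0.5324, -0.0364, 0.0834]
orientation: [[0.007, 0.103, 0.995], [-0.002, 0.995, -0.103], [-1.0, -0.001, 0.007]]
force: [-0.9, 1.1, 0.3]
opening: 0.004
```

```bash
python3 - <<'E'
from bench import arm
from h import *
import cv2
delta(arm.read_state(),tgt(.056,0,.077))
p,d=arm.read_camera("wrist");cv2.imwrite(f"pics/wrist3.png",cv2.resize(p[190:320,230:400],None,fx=4.5,fy=4.5,interpolation=cv2.INTER_CUBIC))
delta(arm.read_state(),tgt(.056,0,.077))
E
```

```text
t 5.40 s=0.0667 x=0.0037 z=0.0834 F_open=-0.95 F=[-0.89  1.05  0.27] open 0.004
shift [ 0.211  0.358 -0.126] turn [0.006 0.071 0.014]
t 5.45 s=0.0667 x=0.0041 z=0.0838 F_open=-0.05 F=[-0.82  0.13  0.17] open 0.005
shift [ 0.226  0.358 -0.137] turn [0.007 0.078 0.015]
```

View pics/wrist3.png

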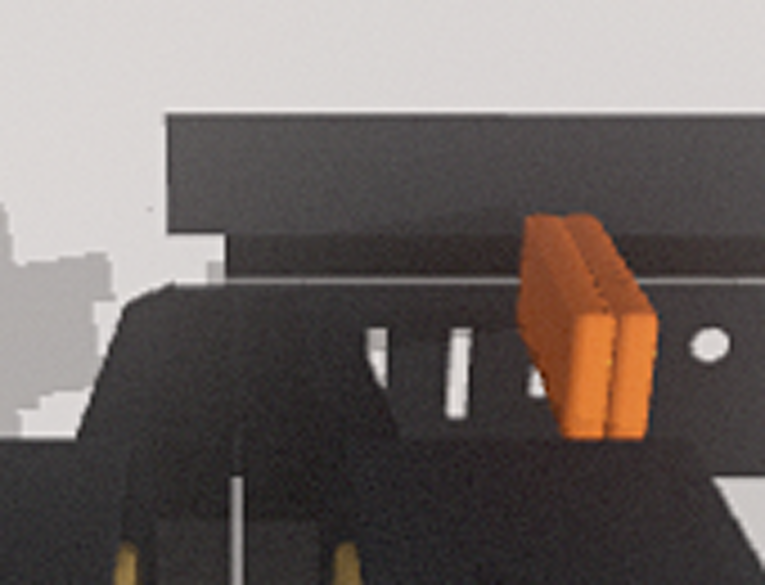

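Request:
{"api": "play_rows", "payload": {"plan": [[0.15, 0.1, -0.13, 0, 0.07, 0, 0], [0, 0.1, 0, 0, 0, 0, 0], [0, 0.1, 0, 0, 0, 0, 0]]}}

```text
t: 5.75
eef_pos: [0.5307, -0.0272, 0.0809]
orientation: [[0.003, 0.104, 0.995], [-0.002, 0.995, -0.104], [-1.0, -0.002, 0.003]]
force: [0.0, 0.5, 0.8]
opening: 0.01
```

```bash
python3 - <<'E'
from bench import arm
from h import *
delta(arm.read_state(),tgt(.04,0,.079))
E
```

```text
t 5.75 s=0.0577 x=0.0011 z=0.0809 F_open=-0.45 F=[0.01 0.45 0.76] open 0.01
shift [ 0.063  0.589 -0.038] turn [0.002 0.033 0.021]
```

Request:
{"api": "play_rows", "payload": {"plan": [[0, 0.1, 0, 0, 0, 0, 0], [0, 0.1, 0, 0, 0, 0, 0], [0, 0.1, 0, 0, 0, 0, 0], [0, 0.05, 0, 0, 0, 0, 0]]}}

```text
t: 6.15
eef_pos: [0.5324, -0.0152, 0.0817]
orientation: [[0.004, 0.103, 0.995], [-0.003, 0.995, -0.103], [-1.0, -0.002, 0.005]]
force: [0.1, 0.0, 0.1]
opening: 0.003
```

```bash
python3 - <<'E'
from bench import arm
from h import *
import cv2
delta(arm.read_state(),tgt(.04,0,.079))
p,d=arm.read_camera("wrist");cv2.imwrite(f"pics/wrist4.png",cv2.resize(p[190:320,230:400],None,fx=4.5,fy=4.5,interpolation=cv2.INTER_CUBIC))
E
```

```text
t 6.15 s=0.0456 x=0.0016 z=0.0817 F_open=-0.05 F=[0.12 0.04 0.14] open 0.003
shift [ 0.089  0.185 -0.053] turn [0.012 0.046 0.022]
```

View pics/wrist4.png

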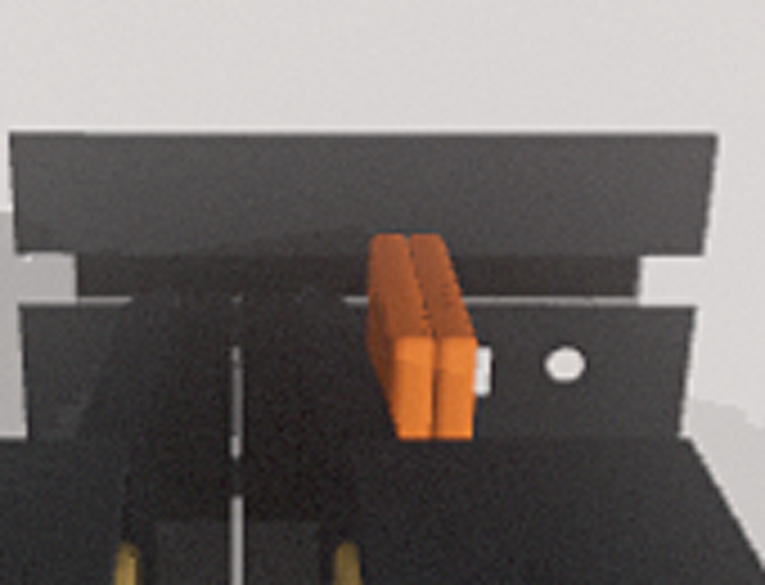

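Request:
{"api": "play_rows", "payload": {"plan": [[0.08, 0.06, -0.05, 0, 0.04, 0, 0], [0.0, 0.06, 0, 0, 0, 0, 0]]}}

```text
t: 6.4
eef_pos: [0.5311, -0.0113, 0.079]
orientation: [[-0.0, 0.103, 0.995], [-0.003, 0.995, -0.103], [-1.0, -0.003, -0.0]]
force: [-2.0, -3.4, -1.7]
opening: 0.001
```

Request:
{"api": "play_rows", "payload": {"plan": [[0.0, 0.06, 0, 0, 0, 0, 0]]}}

```text
t: 6.5
eef_pos: [0.5312, -0.0105, 0.0789]
orientation: [[-0.001, 0.102, 0.995], [-0.005, 0.995, -0.102], [-1.0, -0.005, -0.0]]
force: [-2.0, -8.2, 1.3]
opening: -0.0
```

Request:
{"api": "play_rows", "payload": {"plan": [[0.0, 0.06, 0, 0, 0, 0, 0]]}}

```text
t: 6.6
eef_pos: [0.5312, -0.0098, 0.079]
orientation: [[-0.001, 0.102, 0.995], [-0.007, 0.995, -0.102], [-1.0, -0.007, -0.001]]
force: [-0.8, -6.2, 1.2]
opening: 0.009
```

Request:
{"api": "play_rows", "payload": {"plan": [[0.0, 0.06, 0, 0, 0, 0, 0]]}}

```text
t: 6.7
eef_pos: [0.5313, -0.0089, 0.079]
orientation: [[-0.002, 0.102, 0.995], [-0.008, 0.995, -0.102], [-1.0, -0.008, -0.001]]
force: [-1.3, -3.9, 0.0]
opening: 0.006
```

```bash
python3 - <<'E'
from bench import arm
from h import *
delta(arm.read_state(),tgt(.04,0,.079))
E
```

```text
t 6.70 s=0.0394 x=-0.0002 z=0.0790 F_open=4.04 F=[-1.27 -3.93  0.04] open 0.006
shift [-0.    -0.019  0.006] turn [ 0.017 -0.009  0.082]
```

Request:
{"api": "play_rows", "payload": {"plan": [[0.0, 0.06, 0, 0, 0, 0, 0], [0.0, 0.06, 0, 0, 0, 0, 0], [0.0, 0.06, 0, 0, 0, 0, 0]]}}

```text
t: 7.0
eef_pos: [0.5319, -0.0034, 0.0789]
orientation: [[-0.002, 0.103, 0.995], [-0.008, 0.995, -0.103], [-1.0, -0.008, -0.001]]
force: [-0.1, 0.2, 0.1]
opening: 0.007
```

Request:
{"api": "play_rows", "payload": {"plan": [[0.0, 0.06, 0, 0, 0, 0, 0], [0.0, 0.06, 0, 0, 0, 0, 0], [0.0, 0.06, 0, 0, 0, 0, 0]]}}

```text
t: 7.3
eef_pos: [0.5325, 0.0018, 0.0789]
orientation: [[-0.002, 0.102, 0.995], [-0.01, 0.995, -0.102], [-1.0, -0.01, -0.001]]
force: [-1.1, -6.1, 0.2]
opening: 0.008
```

```bash
python3 - <<'E'
from bench import arm
from h import *
delta(arm.read_state(),tgt(.04,0,.079))
E
```

```text
t 7.30 s=0.0287 x=-0.0001 z=0.0789 F_open=6.17 F=[-1.14 -6.09  0.22] open 0.008
shift [ 0.001 -0.378  0.002] turn [ 0.018 -0.009  0.099]
```

Request:
{"api": "play_rows", "payload": {"plan": [[0.0, 0.06, 0, 0, 0, 0, 0], [0.0, 0.06, 0, 0, 0, 0, 0], [0.0, 0.06, 0, 0, 0, 0, 0], [0.0, 0.06, 0, 0, 0, 0, 0]]}}

```text
t: 7.7
eef_pos: [0.5333, 0.0092, 0.0789]
orientation: [[-0.002, 0.102, 0.995], [-0.01, 0.995, -0.102], [-1.0, -0.01, -0.001]]
force: [-0.2, 0.2, -0.3]
opening: 0.002
```

Request:
{"api": "play_rows", "payload": {"plan": [[0.0, 0.05, 0, 0, 0, 0, 0], [0.0, 0.05, 0, 0, 0, 0, 0]]}}

```text
t: 7.9
eef_pos: [0.5336, 0.0123, 0.0789]
orientation: [[-0.002, 0.101, 0.995], [-0.011, 0.995, -0.101], [-1.0, -0.011, -0.001]]
force: [-2.1, -10.4, 0.7]
opening: 0.004
```

```bash
python3 - <<'E'
from bench import arm
from h import *
delta(arm.read_state(),tgt(.0175,0,.079))
E
```

```text
t 7.90 s=0.0181 x=-0.0001 z=0.0789 F_open=10.58 F=[ -2.08 -10.42   0.69] open 0.004
shift [-0.005  0.021  0.002] turn [ 0.026 -0.009  0.115]
```

Request:
{"api": "play_rows", "payload": {"plan": [[0, -0.2, 0, 0, 0, 0.1, 0], [0, -0.3, 0, 0, 0, 0, 0], [0, -0.3, 0, 0, 0, 0, 0], [-0.7, 0, 0, 0, 0, 0, 0], [-0.7, 0, 0, 0, 0, 0, 0], [-0.4, 0, 0, 0, 0, 0, 0], [0, 0, 0, 0, 0, 0, 0]]}}

```text
t: 8.6
eef_pos: [0.5302, -0.0149, 0.1337]
orientation: [[-0.003, 0.103, 0.995], [0.001, 0.995, -0.103], [-1.0, 0.001, -0.003]]
force: [-0.5, 1.4, 0.0]
opening: 0.0
```

```bash
python3 - <<'E'
from bench import arm
from h import *
import cv2
delta(arm.read_state(),tgt(-.042,0,.133))
p,d=arm.read_camera("wrist");cv2.imwrite(f"pics/wrist5.png",p)
c=arm.camera_params("wrist")
print("tab",[proj(c,tgt(q,0,.095)).round(1) for q in (0,.012)],"dot",proj(c,tgt(0,.0138,.062)))
p,d=arm.read_camera("top");cv2.imwrite("pics/top5.png",cv2.resize(p[190:240,240:310],None,fx=11,fy=11,interpolation=cv2.INTER_CUBIC))
E
```

```text
t 8.60 s=0.0456 x=-0.0006 z=0.1337 F_open=-1.36 F=[-0.54  1.42  0.04] open 0.0
shift [0.025 2.919 0.023] turn [ 0.006 -0.029 -0.008]
tab [array([347. , 243.2]), array([329.9, 243.2])] dot [337.23683338 241.57310597]
```

View pics/wrist5.png

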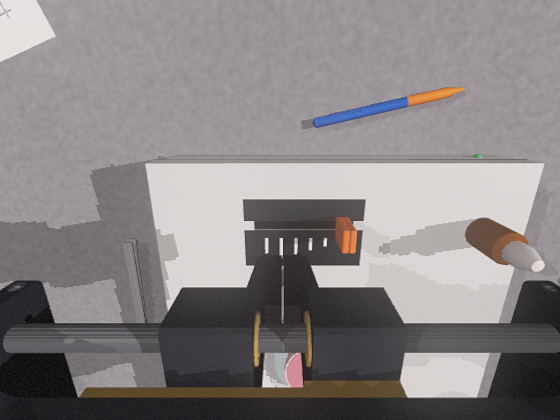

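View pics/top5.png

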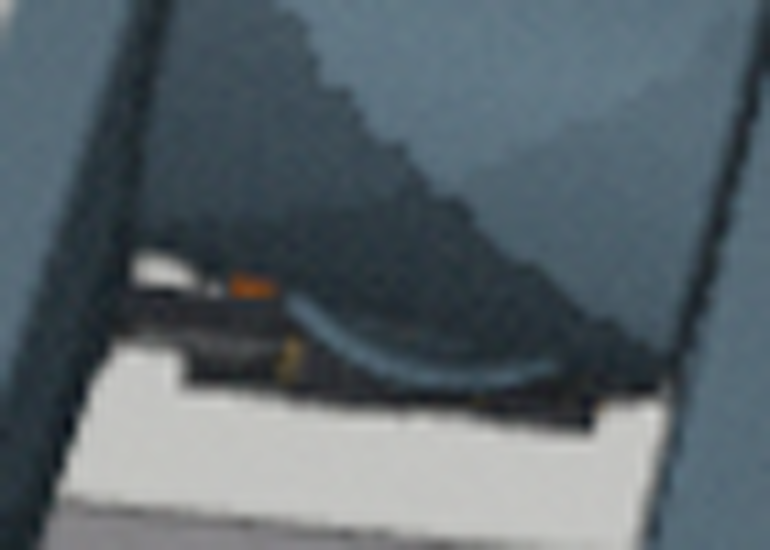

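Request:
{"api": "play_rows", "payload": {"plan": [[0, 0.6, 0, 0, 0, 0, 0], [0, 0.6, 0, 0, 0, 0, 0], [0, 0.6, 0, 0, 0, 0, 0], [0, 0.4, 0, 0, 0, 0, 0], [0, 0.4, 0, 0, 0, 0, 0], [0, 0, 0, 0, 0, 0, 0]]}}

```text
t: 9.3
eef_pos: [0.534, 0.0657, 0.1259]
orientation: [[-0.015, 0.105, 0.994], [0.003, 0.994, -0.105], [-1.0, 0.002, -0.015]]
force: [-0.5, -0.1, -1.4]
opening: 0.007
```

```bash
python3 - <<'E'
from bench import arm
from h import *
import cv2
delta(arm.read_state(),tgt(-.033,0,.08))
p,d=arm.read_camera("wrist");cv2.imwrite(f"pics/wrist6.png",p)
E
```

```text
t 9.30 s=-0.0350 x=-0.0053 z=0.1259 F_open=0.16 F=[-0.5  -0.11 -1.37] open 0.007
shift [ 1.526 -0.07   0.199] turn [-0.009 -0.147 -0.016]
```

View pics/wrist6.png

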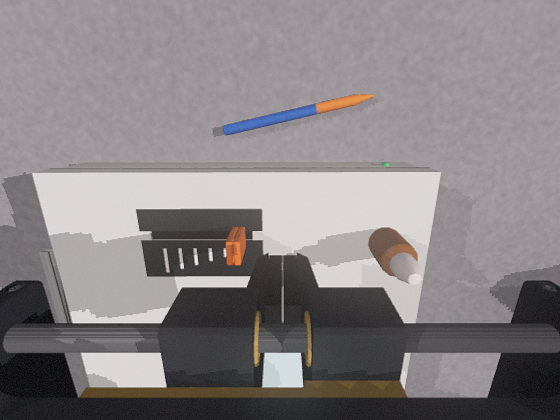

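Request:
{"api": "play_rows", "payload": {"plan": [[0.4, 0, 0.1, 0, -0.15, 0, 0], [0.4, 0, 0.05, 0, 0, 0, 0], [0.4, 0, 0, 0, 0, 0, 0], [0.2, 0, 0, 0, 0, 0, 0], [0, 0, 0, 0, 0, 0, 0]]}}

```text
t: 9.85
eef_pos: [0.5384, 0.0626, 0.081]
orientation: [[-0.0, 0.106, 0.994], [0.0, 0.994, -0.106], [-1.0, 0.0, -0.0]]
force: [-0.3, 0.1, -0.1]
opening: 0.006
```

```bash
python3 - <<'E'
from bench import arm
from h import *
delta(arm.read_state(),tgt(-.0175,0,.08))
E
```

```text
t 9.85 s=-0.0324 x=-0.0006 z=0.0810 F_open=-0.06 F=[-0.34  0.09 -0.12] open 0.006
shift [ 0.034 -0.498  0.02 ] turn [-0.022 -0.004 -0.002]
```

Request:
{"api": "play_rows", "payload": {"plan": [[0, -0.1, 0, 0, 0, 0, 0], [0, -0.1, 0, 0, 0, 0, 0], [0, -0.1, 0, 0, 0, 0, 0], [0, -0.1, 0, 0, 0, 0, 0]]}}

```text
t: 10.25
eef_pos: [0.5375, 0.05, 0.0816]
orientation: [[0.0, 0.106, 0.994], [0.001, 0.994, -0.106], [-1.0, 0.001, 0.0]]
force: [0.5, 7.8, -2.6]
opening: 0.003
```

Request:
{"api": "play_rows", "payload": {"plan": [[0, -0.06, 0, 0, 0, 0, 0], [0, -0.06, 0, 0, 0, 0, 0]]}}

```text
t: 10.45
eef_pos: [0.5372, 0.0476, 0.0817]
orientation: [[0.001, 0.107, 0.994], [0.004, 0.994, -0.107], [-1.0, 0.004, 0.001]]
force: [1.3, 2.8, -1.2]
opening: 0.003
```

Request:
{"api": "play_rows", "payload": {"plan": [[0, -0.06, 0, 0, 0, 0, 0]]}}

```text
t: 10.55
eef_pos: [0.537, 0.0459, 0.0818]
orientation: [[0.001, 0.107, 0.994], [0.005, 0.994, -0.107], [-1.0, 0.005, 0.001]]
force: [0.3, 1.3, -1.2]
opening: 0.009
```

```bash
python3 - <<'E'
from bench import arm
from h import *
delta(arm.read_state(),tgt(-.0175,0,.08))
E
```

```text
t 10.55 s=-0.0156 x=-0.0002 z=0.0818 F_open=-1.36 F=[ 0.34  1.33 -1.2 ] open 0.009
shift [0.06  0.062 0.007] turn [-0.03   0.008 -0.046]
```

Request:
{"api": "play_rows", "payload": {"plan": [[0.03, -0.06, 0, 0, 0, 0, 0]]}}

```text
t: 10.65
eef_pos: [0.537, 0.0437, 0.0812]
orientation: [[0.002, 0.107, 0.994], [0.004, 0.994, -0.107], [-1.0, 0.004, 0.001]]
force: [0.2, 1.1, -0.3]
opening: 0.003
```

Request:
{"api": "play_rows", "payload": {"plan": [[0, -0.06, 0, 0, 0, 0, 0]]}}

```text
t: 10.75
eef_pos: [0.5368, 0.0413, 0.0813]
orientation: [[0.002, 0.107, 0.994], [0.003, 0.994, -0.107], [-1.0, 0.003, 0.002]]
force: [0.8, 0.1, -0.5]
opening: 0.006
```

Request:
{"api": "play_rows", "payload": {"plan": [[0, -0.06, 0, 0, 0, 0, 0]]}}

```text
t: 10.85
eef_pos: [0.5367, 0.0391, 0.0814]
orientation: [[0.002, 0.107, 0.994], [0.003, 0.994, -0.107], [-1.0, 0.003, 0.002]]
force: [0.1, 2.4, -1.0]
opening: 0.009
```

Request:
{"api": "play_rows", "payload": {"plan": [[0, -0.06, 0, 0, 0, 0, 0]]}}

```text
t: 10.95
eef_pos: [0.5366, 0.0378, 0.0815]
orientation: [[0.002, 0.107, 0.994], [0.004, 0.994, -0.107], [-1.0, 0.005, 0.002]]
force: [1.3, 8.0, -0.7]
opening: 0.005
```

```bash
python3 - <<'E'
from bench import arm
from h import *
import cv2
delta(arm.read_state(),tgt(-.0025,0,.08))
p,d=arm.read_camera("wrist");cv2.imwrite(f"pics/wrist7.png",cv2.resize(p[190:320,180:350],None,fx=4.5,fy=4.5,interpolation=cv2.INTER_CUBIC))
E
```

```text
t 10.95 s=-0.0076 x=0.0002 z=0.0815 F_open=-8.11 F=[ 1.33  8.01 -0.68] open 0.005
shift [ 0.05  -0.169 -0.008] turn [-0.033  0.02  -0.046]
```

View pics/wrist7.png

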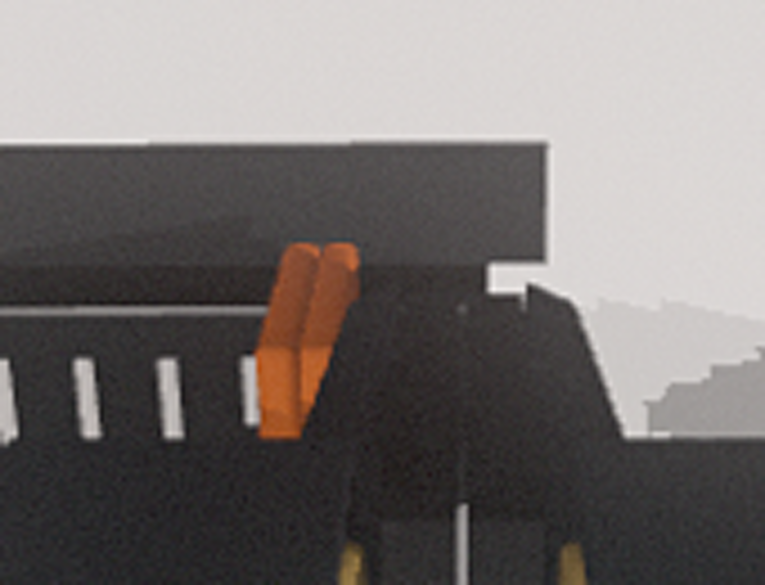

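First click is done: the lever stands at notch 1, and force is building towards notch 2.

Request:
{"api": "play_rows", "payload": {"plan": [[0.03, -0.05, 0, 0, 0, 0, 0]]}}

```text
t: 11.1
eef_pos: [0.5368, 0.037, 0.0811]
orientation: [[0.003, 0.108, 0.994], [0.006, 0.994, -0.108], [-1.0, 0.006, 0.003]]
force: [-0.6, 6.5, 4.3]
opening: 0.001
```

Request:
{"api": "play_rows", "payload": {"plan": [[0, -0.05, 0, 0, 0, 0, 0]]}}

```text
t: 11.2
eef_pos: [0.5367, 0.0361, 0.0813]
orientation: [[0.003, 0.107, 0.994], [0.007, 0.994, -0.108], [-1.0, 0.007, 0.003]]
force: [0.7, 3.9, -1.6]
opening: 0.005
```

Request:
{"api": "play_rows", "payload": {"plan": [[0, -0.05, 0, 0, 0, 0, 0]]}}

```text
t: 11.3
eef_pos: [0.5365, 0.0348, 0.0813]
orientation: [[0.004, 0.107, 0.994], [0.008, 0.994, -0.107], [-1.0, 0.008, 0.003]]
force: [-0.1, 2.5, -0.9]
opening: 0.0
```

Request:
{"api": "play_rows", "payload": {"plan": [[0, -0.05, 0, 0, 0, 0, 0]]}}

```text
t: 11.4
eef_pos: [0.5363, 0.0331, 0.0812]
orientation: [[0.004, 0.107, 0.994], [0.007, 0.994, -0.107], [-1.0, 0.008, 0.003]]
force: [0.3, 1.2, 0.1]
opening: 0.001
```

```bash
python3 - <<'E'
from bench import arm
from h import *
delta(arm.read_state(),tgt(.0035,0,.08))
E
```

```text
t 11.40 s=-0.0028 x=0.0004 z=0.0812 F_open=-1.26 F=[0.33 1.23 0.14] open 0.001
shift [ 0.039 -0.211 -0.014] turn [-0.032  0.028 -0.075]
```

Request:
{"api": "play_rows", "payload": {"plan": [[0.02, -0.05, 0, 0, 0, 0, 0]]}}

```text
t: 11.5
eef_pos: [0.5362, 0.031, 0.0807]
orientation: [[0.004, 0.107, 0.994], [0.006, 0.994, -0.107], [-1.0, 0.007, 0.003]]
force: [0.4, 0.1, 0.4]
opening: 0.008
```

Request:
{"api": "play_rows", "payload": {"plan": [[0, -0.05, 0, 0, 0, 0, 0]]}}

```text
t: 11.6
eef_pos: [0.536, 0.0289, 0.0806]
orientation: [[0.004, 0.107, 0.994], [0.006, 0.994, -0.107], [-1.0, 0.006, 0.003]]
force: [-0.2, -0.6, 0.3]
opening: 0.003
```

```bash
python3 - <<'E'
from bench import arm
from h import *
import cv2
delta(arm.read_state(),tgt(.0035,0,.08))
p,d=arm.read_camera("wrist");cv2.imwrite(f"pics/wrist8.png",cv2.resize(p[190:320,180:350],None,fx=4.5,fy=4.5,interpolation=cv2.INTER_CUBIC))
delta(arm.read_state(),tgt(.0035,0,.08))
E
```

```text
t 11.60 s=0.0014 x=0.0005 z=0.0806 F_open=0.60 F=[-0.22 -0.58  0.27] open 0.003
shift [ 0.019 -0.071 -0.018] turn [-0.031  0.029 -0.061]
t 11.65 s=0.0016 x=0.0006 z=0.0806 F_open=0.58 F=[ 0.71 -0.66  0.72] open 0.006
shift [ 0.019 -0.064 -0.019] turn [-0.033  0.029 -0.06 ]
```

View pics/wrist8.png

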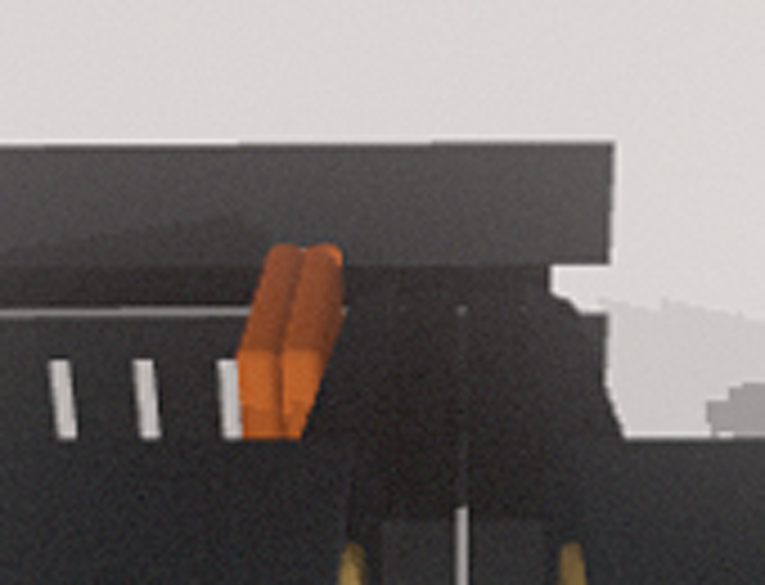

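Second click is done, and the finger has a small gap to the tab. Next is the third, in finer steps.

Request:
{"api": "play_rows", "payload": {"plan": [[0.0, -0.05, 0, 0, 0, 0, 0], [0.0, -0.05, 0, 0, 0, 0, 0]]}}

```text
t: 11.85
eef_pos: [0.5358, 0.0261, 0.0807]
orientation: [[0.004, 0.108, 0.994], [0.007, 0.994, -0.108], [-1.0, 0.008, 0.003]]
force: [1.6, 8.5, 1.3]
opening: 0.003
```

Request:
{"api": "play_rows", "payload": {"plan": [[0.0, -0.05, 0, 0, 0, 0, 0]]}}

```text
t: 11.95
eef_pos: [0.5357, 0.0257, 0.0807]
orientation: [[0.004, 0.108, 0.994], [0.009, 0.994, -0.108], [-1.0, 0.01, 0.003]]
force: [0.3, 7.3, 0.5]
opening: 0.007
```

Request:
{"api": "play_rows", "payload": {"plan": [[0.0, -0.05, 0, 0, 0, 0, 0]]}}

```text
t: 12.05
eef_pos: [0.5357, 0.0251, 0.0808]
orientation: [[0.005, 0.108, 0.994], [0.011, 0.994, -0.108], [-1.0, 0.012, 0.003]]
force: [0.4, 5.3, 0.3]
opening: 0.004
```

Request:
{"api": "play_rows", "payload": {"plan": [[0.0, -0.05, 0, 0, 0, 0, 0]]}}

```text
t: 12.15
eef_pos: [0.5356, 0.0243, 0.0808]
orientation: [[0.005, 0.108, 0.994], [0.012, 0.994, -0.108], [-1.0, 0.013, 0.004]]
force: [0.4, 3.6, -1.0]
opening: 0.007
```

```bash
python3 - <<'E'
from bench import arm
from h import *
delta(arm.read_state(),tgt(.0115,0,.08))
E
```

```text
t 12.15 s=0.0059 x=0.0006 z=0.0808 F_open=-3.64 F=[ 0.42  3.62 -1.02] open 0.007
shift [ 0.023 -0.186 -0.02 ] turn [-0.044  0.036 -0.129]
```

Request:
{"api": "play_rows", "payload": {"plan": [[0.0, -0.05, 0, 0, 0, 0, 0]]}}

```text
t: 12.25
eef_pos: [0.5355, 0.0232, 0.0808]
orientation: [[0.005, 0.108, 0.994], [0.013, 0.994, -0.108], [-1.0, 0.013, 0.004]]
force: [0.3, 2.4, -0.5]
opening: 0.007
```

Request:
{"api": "play_rows", "payload": {"plan": [[0.0, -0.05, 0, 0, 0, 0, 0]]}}

```text
t: 12.35
eef_pos: [0.5353, 0.0215, 0.0808]
orientation: [[0.005, 0.108, 0.994], [0.013, 0.994, -0.108], [-1.0, 0.013, 0.004]]
force: [-0.2, 0.9, 1.2]
opening: 0.006
```

```bash
python3 - <<'E'
from bench import arm
from h import *
delta(arm.read_state(),tgt(.0115,0,.08))
E
```

```text
t 12.35 s=0.0088 x=0.0007 z=0.0808 F_open=-0.85 F=[-0.21  0.88  1.15] open 0.006
shift [ 0.024 -0.09  -0.022] turn [-0.039  0.038 -0.131]
```

Request:
{"api": "play_rows", "payload": {"plan": [[0.0, -0.04, 0, 0, 0, 0, 0]]}}

```text
t: 12.45
eef_pos: [0.5351, 0.0197, 0.0807]
orientation: [[0.005, 0.108, 0.994], [0.012, 0.994, -0.108], [-1.0, 0.012, 0.004]]
force: [-0.0, -1.0, 0.5]
opening: 0.005
```

```bash
python3 - <<'E'
from bench import arm
from h import *
import cv2
delta(arm.read_state(),tgt(.0115,0,.08))
p,d=arm.read_camera("wrist");cv2.imwrite(f"pics/wrist9.png",cv2.resize(p[190:320,180:350],None,fx=4.5,fy=4.5,interpolation=cv2.INTER_CUBIC))
delta(arm.read_state(),tgt(.0115,0,.08))
E
```

```text
t 12.45 s=0.0106 x=0.0006 z=0.0807 F_open=0.99 F=[-0.03 -0.99  0.48] open 0.005
shift [ 0.023 -0.031 -0.02 ] turn [-0.039  0.037 -0.123]
t 12.50 s=0.0108 x=0.0006 z=0.0807 F_open=0.28 F=[ 0.58 -0.34  0.26] open 0.004
shift [ 0.023 -0.025 -0.021] turn [-0.04   0.037 -0.122]
```

View pics/wrist9.png

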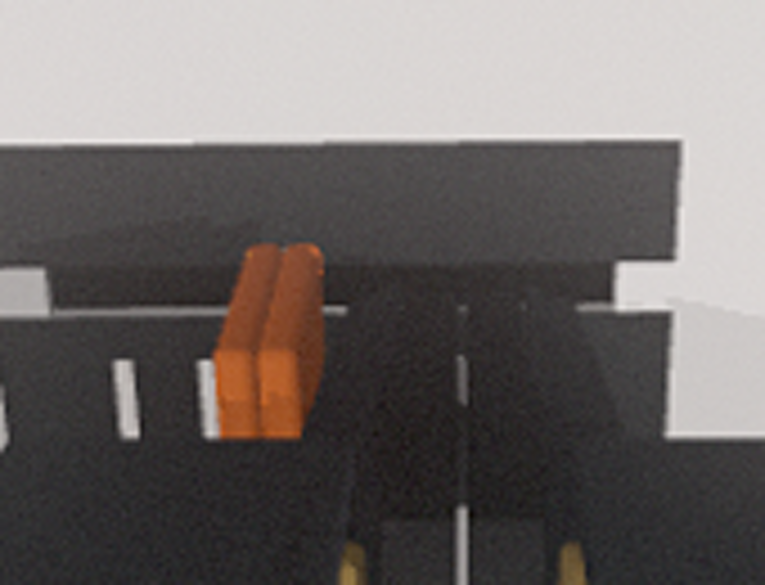

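Third click is done, with a clear gap behind the tab. I'll back off, lift and check.

Request:
{"api": "play_rows", "payload": {"plan": [[0, 0.2, 0, 0, 0, 0.1, 0], [0, 0.3, 0, 0, 0, 0, 0], [-0.6, 0, 0, 0, 0, 0, 0], [-0.7, 0, 0, 0, 0, 0, 0], [-0.7, 0, 0, 0, 0, 0, 0], [-0.7, 0, -0.3, 0, 0, 0, 0], [-0.7, 0, -0.5, 0, 0, 0, 0], [-0.3, 0, -0.5, 0, 0, 0, 0]]}}

```text
t: 13.3
eef_pos: [0.4961, 0.0394, 0.1939]
orientation: [[0.001, 0.109, 0.994], [0.023, 0.994, -0.109], [-1.0, 0.023, -0.001]]
force: [-0.8, -0.2, 0.1]
opening: 0.007
```

Request:
{"api": "play_rows", "payload": {"plan": [[0, -0.3, -1, 0, 0, 0, 0], [0, -0.8, -1, 0, 0, 0, 0], [0, -1, -1, 0, 0, 0, 0], [0, -1, -1, 0, 0, 0, 0], [0, -1, -1, 0, 0, 0, 0], [0, -1, -0.5, 0, 0, 0, 0], [0, -1, 0, 0, 0, 0, 0], [0, 0, 0, 0, 0, 0, 0]]}}

```text
t: 14.1
eef_pos: [0.3078, -0.1255, 0.1926]
orientation: [[0.011, 0.101, 0.995], [0.018, 0.995, -0.101], [-1.0, 0.019, 0.009]]
force: [-0.5, -0.0, -0.1]
opening: 0.006
```

```bash
python3 - <<'E'
from bench import arm
from h import *
import cv2
delta(arm.read_state(),tgt(.0115,0,.08))
p,d=arm.read_camera("top");cv2.imwrite("pics/top9.png",p);cv2.imwrite("pics/top9c.png",cv2.resize(p[190:240,240:310],None,fx=11,fy=11,interpolation=cv2.INTER_CUBIC))
c=arm.camera_params("top")
for q in(.024,.036,.048): print(q,(proj(c,tgt(q,0,.095))-[240,190])*11+5)
E
```

```text
t 14.10 s=0.1786 x=-0.2103 z=0.1926 F_open=0.06 F=[-0.45 -0.02 -0.14] open 0.006
shift [3.918 5.478 6.994] turn [ 0.031  0.087 -0.185]
0.024 [361.27119227 300.95782263]
0.036 [413.07242621 306.42312368]
0.048 [464.89764397 311.89095515]
```

View pics/top9.png

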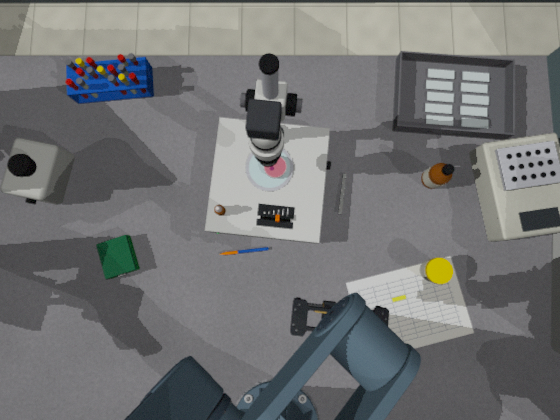

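View pics/top9c.png

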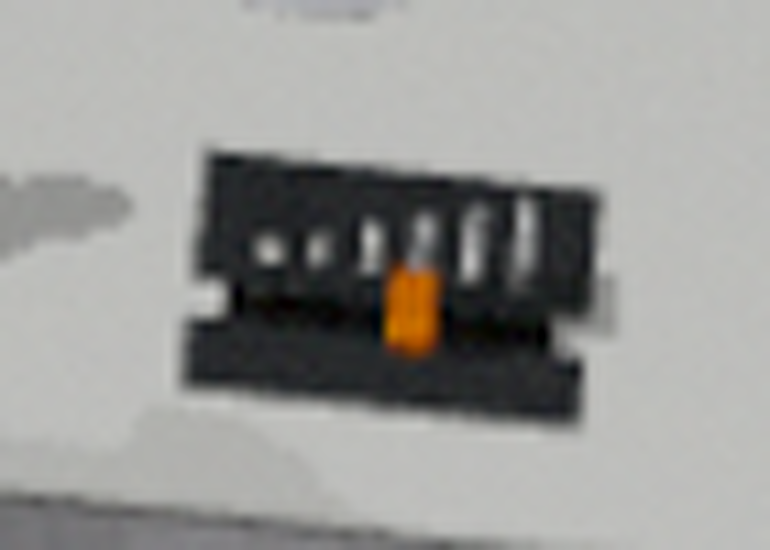

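The tab's centre is at crop (413,310), and the third notch (0.036) is predicted at (413,306). The dish, vial, pen and the rest sit where they were, and the arm is clear.

```bash
python3 -c "
from bench import arm
print(arm.close_job())"
```

```text
the job is handed in; nothing more can be done
None
```

The lever is clicked into the third notch, and I handed the job in at about 14 s of the 64 s allowed.

- **Closing:** The lever started at the second notch (0.024 m). With the fingers shut, I pushed it left until it met the closed stop, at about 10 N. The wrist camera confirmed it was closed.
- **Opening:** I moved over the tab and pushed it right in steps of about 1.5 mm, counting three clicks by force and by camera. The finger stopped about 5 mm short of where the tab came to rest, so it never pushed the lever beyond the third notch.
- **Last checks:** In the top view the tab is where the third notch was predicted, with two bars still showing beyond it. The dish, vial, pen, cup, bottle, slide box and forceps look unmoved. The arm is clear, with about 0 N on the wrist.
- **Disagreement:** Contact came about 3 mm earlier when opening than when closing. I took the opening click positions from the measured force instead. No check failed.

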